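Fetch the tee fitting from a tip-out bin

TASK

One of the two tip-out bins in the small white rack has a brass tee fitting in its back compartment, the other an elbow. Tip that bin forward, take out the tee and put it in the round steel sieve pan, then push the bin fully shut again. Leave the elbow in its bin, end with both bins shut, and do not move the flask, bottle, mug or loose sieve ring.

Things in the scene. Friction and masses are not known exactly. Their poses are not given: they have to be found in the camera images.
- left_bin (a joint): tilt of the left bin (on the rack's +y side), rad: 0 shut, 1.05 tipped fully forward (top towards the robot) on its stop. Its weight holds it lightly shut; tipped past about 0.7 it falls on to its stop by itself and stays until pushed back. To shut it, push the lip back and up along its arc, all the way home. Moving it takes 1 to 4 N at the lip
- right_bin (a joint): the same for the right bin (on the rack's -y side)
- left_pivot (a point): fixed point on the left bin's pivot axis, mid-width of the bin, 60 mm above the bench. Axes are the rack's: x level to its back (away from the robot), y left along the pivot, z up. Shut bin in this frame, mm: front panel leans back, outer face from x -20, z -10 to x 23, z 107; inner floor z -6; 108 wide, side walls 4; cross divider x 42 to 46, top z 30; low back wall x 106 to 110, top z 6
- right_pivot (a point): the same for the right bin, 116 mm from left_pivot along the rack's y. When a bin is fully tipped, a point (x, z) of it lies at (0.50 x - 0.87 z, 0.87 x + 0.50 z) in its pivot's frame: the panel's top at about x -80, z 75 mm, and the fitting has slid or rolled down against the divider; its upright branch can be pinched across y
- left_lip (a point): middle of the top edge of the left bin's grey plastic front panel (8 mm thick, 108 mm wide), moves with the bin; when shut at x 27, z 106 mm in the frame of left_pivot. The bin's sides slope down from about z 74 mm in front to 28 mm behind. Its front compartment holds a loose steel nut (24 mm), which stays there
- right_lip (a point): the same for the right bin
- tee_center (a point): centre of the brass tee (about 0.12 kg), where its tubes' axes cross. Run: along y, 40 mm long, 22 mm diameter. Branch: 18 mm diameter, reaching 34 mm along +x. At the start it lies flat, 11 mm above the bin's floor, branch to the rack's back within 0.3 rad; in the tipped bin the run lies in the corner of floor and divider and the branch stands up, leaning up to 40 degrees from or to the robot
- elbow_center (a point): centre of the brass elbow fitting in the other bin, where the axes of its two tubes cross: one 18 mm diameter, reaching 34 mm along +x, one 22 mm diameter, reaching 20 mm along +y only; 11 mm above the bin's floor
- pan_floor (a point): centre of the inner floor (4 mm above the bench) of the shallow round steel sieve pan: inner diameter about 120 mm, rim 30 mm above the bench, wall 3 mm; fixed
- unit: white rack with the two bins, 155 x 240 mm, 181 mm high, fixed; origin on the bench under the pivot axis, midway between the bins, axes as left_pivot's. A fixed clear cover (x 80 to 128, z 177 to 181 mm) lies over the back compartments; a 50 mm gap between panel and cover is open from above. End and middle plates reach z 80 mm, and the cover from x 80 mm back
- flask: conical glass flask, 74 mm diameter, 105 mm high, origin under its centre; bystander
- bottle: amber glass bottle, 60 mm diameter, 140 mm high, origin under its centre; bystander
- mug: orange plastic mug, 76 mm diameter, 100 mm high, origin under its centre; bystander
- sieve: loose steel sieve ring, 100 mm diameter, 40 mm high, origin under its centre; bystander

How it is judged:
On the way, in this order (a step that is already met when the one before it is completed fails the run):
1. the bin that holds the tee is tipped well forward, with the tee still in it (((value of joint left_bin above 0.8 rad and distance between tee_center and left_pivot below 0.13 m and y of tee_center in the frame of unit above 0 m) or (value of joint right_bin above 0.8 rad and distance between tee_center and right_pivot below 0.13 m and y of tee_center in the frame of unit below 0 m))), for 0.2 s.
2. the tee is in the sieve pan (horizontal distance between tee_center and pan_floor below 0.055 m and z of tee_center in the frame of pan_floor below 0.03 m), for 0.2 s.
3. both bins are pushed shut (value of joint each of left_bin, right_bin below 0.08 rad), for 0.2 s.
At the end, for the whole second after the job is handed in: The tee lies at rest in the sieve pan (its centre within 55 mm of the pan's centre and under 30 mm above its floor), both bins are shut (below 0.08 rad), and the elbow is still in the back compartment of its own bin (within 60 mm of where it was) (all of step 2 and all of step 3 and linear speed of tee below 0.03 m/s and x of elbow_center in the frame of unit between 0.03 and 0.11 m and z of elbow_center in the frame of unit below 0.09 m and distance of elbow_center from where it was at the start of the episode below 0.06 m); the robot touches nothing.
It fails at once if the flask, bottle, mug or loose sieve ring is moved by more than 30 mm (distance of any of flask, bottle, mug, sieve from where it was at the start of the episode above 0.03 m).
It also fails if it takes over 72 s, if anything falls off the work surface, if the arm or the gripper's body presses on something with over 40 N, if the wrist force passes 120 N, or if a joint passes its speed limit or range.

ROBOT

A 6-joint arm with a two-finger parallel gripper is mounted at the origin on the work surface. World frame = base frame: x ahead of the robot, y to its left, z up, the work surface at z = 0. Lengths are in m, angles in rad, forces in N, time in s.
With the tool pointing down it reaches from about 0.375 to 0.75 m from the base axis. Payload 9 kg.
Tool frame: the origin (TCP) lies on the centre line of the jaws, within the pads' length; the fingertips stand 8 mm ahead of it and the grasp point (between the pads) lies 11 mm behind it; z points along the fingers, y is the direction in which the jaws open and shut (so a half turn about z gives the same grasp; the last joint's range is limited). The gripper opens to 85 mm and grips with 20 to 120 N. Pads are 22 mm wide; open, the fingers measure 114 mm over their backs; the gripper's body (76 mm by 85 mm) begins 54 mm behind the grasp point. The pads swing forward as they close: fully open they stand 13 mm farther back than shut.
Start: joints at [1.102, 0.104, 0.097, 1.564, 0, 1.353], TCP at [0.149, 0.581, 0.239] pointing down, gripper open.
Joint ranges: [-2.99, 2.99], [-0.84, 1.86], [-1.1, 1.16], [-1.84, 2.11], [-1.51, 1.56], [-3.14, 3.14]. Speed limits (rad/s): [2.22, 2.22, 2.57, 3.14, 3.14, 3.14].

INTERFACE

Orientations are given as a unit quaternion [w, x, y, z].
In Python, from cell import telemetry, eyes, bot, nets gives the robot as it stands.
- The arm moves only by the tool play_rows, never from a script. Its argument "steps" is one flat list of numbers, 7 for each row, row after row: the opening, from -1 (shut) to 1 (fully open), so that 0 is half open, then the shift along the tool's x, y, z in m, then the turn, a rotation vector about the tool's x, y, z in degrees. A call has 1 to 10 rows; each row shifts and turns the commanded pose from where the row before left it, along the tool's axes as they then stand; what a row does not reach is not made up. A row lasts 1/12 s, in which the tool goes at most 41.7 mm and 7.16 degrees, less where a joint would pass 70% of its speed; a pose out of reach is approached as far as the arm can. A call with a gripper value outside its range is refused whole. The fingers move at their own pace and stop on an object; the grip force is fixed at half the most. Time passes only in rows, so rows that do not move let the fingers close. It gives the time, the measured TCP pose, the force and the opening at its end, in the units of the state.
- telemetry.read_state(): the state, without advancing time (a new reading comes with each control period).
- eyes.camera(name): name is "scene" or "top" or "wrist"; returns a dict with "img" (480x640x3 uint8, red, green, blue), "vertical_fov" (degrees; the focal length in pixels is half the picture's height over the tangent of half this angle, whatever the lens; pixels are square), "cx", "cy" (the principal point, pixels), "k1" (the pictures are not rectified: a ray, as slopes to the right and down, at radius r is drawn at 1 + k1 r^2 times it, then the intrinsics apply), "R" (3x3) and "t" (3): a world point X has camera coordinates R X + t. Camera axes: x right, y down, z forward; pixel columns grow to the right and rows downward; lengths in m; the calibration is good to about 2 mm. A picture is of the moment at which its call begins. There is no depth.
- bot.finish_job(): hands the job in, once; it reports no verdict.
Trained networks look in the newest picture that a camera, given by its name, has taken for a name from the list of things; names that differ only in an ending like _2 or _b are one class to them, and where a whole thing is asked for, a point or a joint stands for the part that bears it (a point fixed in the world has none). Each returns a list of dicts, best first, with "p" (0 to 1); they miss things now and then, are a little off and sometimes report something else, mostly with a low value. They report only what shows in the picture. A call takes as long as a camera call.
- nets.search_frame(camera, target): "box" ([left, top, width, height] in pixels, round what is visible of it).
- nets.landmark_of(camera, target): "pixel" ([column, row] in pixels: a listed point, or the origin of a listed thing).
The state is a dict: "time": time; "qpos": joint angles; "dq": joint speeds; "effort": joint torques, N m; "tcp_pos": TCP position; "tool_rot": TCP orientation; "force": force on the tool from outside, world axes, zero at the start; "wrist_torque": the same for the moment, N m; "width": finger opening in m.
Only numpy, scipy, OpenCV 4.12 (cv2) and the standard library are available. Lean on these libraries where they do the work, as an engineer would, in place of code of your own. Each camera call takes 0.05 s, during which the arm holds its last target. There are 200 camera calls.

## Working session

There is one attempt and no reset: what is moved stays moved. The work goes in short steps, Python scripts to look and compute and a tool call to move; the robot and the scene stay as the last step left them, time stands still between calls to the robot, and variables do not carry over. Pictures are saved under pics/ and viewed, about 8 in all and at most 12, crops included, and the job is handed in when it is done.

Besides the shell and the picture viewer there is one more tool, called as a command line: name --argument value ..., lists and objects as JSON in quotes. play_rows: Moves the arm, as the interface text tells. Its arguments: {"type":"object","properties":{"steps":{"type":"array","items":{"type":"number"}}},"required":["steps"]}

```bash
mkdir -p pics; ls
cat > h.py <<'E'
import numpy as np, cv2
from scipy.spatial.transform import Rotation as Ro
from cell import telemetry, eyes, bot, nets
def K(c):
    f=240/np.tan(np.radians(c["vertical_fov"])/2)
    return np.array([[f,0,c["cx"]],[0,f,c["cy"]],[0,0,1.]]), np.array([c["k1"],0,0,0.])
def proj(c,X):
    k,d=K(c); return cv2.projectPoints(np.atleast_2d(np.array(X,float)),cv2.Rodrigues(np.array(c["R"]))[0],np.array(c["t"],float),k,d)[0][:,0]
def ray(c,p):
    k,d=K(c); u=cv2.undistortPoints(np.array([[p]],float),k,d)[0,0]
    R=np.array(c["R"]); v=R.T@np.array([*u,1]); return -R.T@np.array(c["t"]), v/np.linalg.norm(v)
def tri(obs):
    A=np.zeros((3,3));b=np.zeros(3)
    for c,p in obs:
        o,v=ray(c,p);M=np.eye(3)-np.outer(v,v);A+=M;b+=M@o
    X=np.linalg.solve(A,b); return X,[np.round(proj(c,X)[0]-p,1) for c,p in obs]
def atz(c,p,z):
    o,v=ray(c,p); return o+v*(z-o[2])/v[2]
def save(c,name,box=None,s=1):
    im=c["img"][:,:,::-1]
    if box: x,y,w,h=box; im=im[y:y+h,x:x+w]
    cv2.imwrite("pics/"+name,cv2.resize(im,None,fx=s,fy=s,interpolation=cv2.INTER_CUBIC))
def st():
    s=telemetry.read_state(); print({k:np.round(s[k],4).tolist() for k in ("time","qpos","tcp_pos","tool_rot","force","width")}); return s
E
python3 - <<'E'
from h import *
st()
C={n:eyes.camera(n) for n in("scene","top","wrist")}
for n,c in C.items(): save(c,n+"0.png"); print(n,np.round(-np.array(c["R"]).T@c["t"],3))
for t in ["left_pivot","right_pivot","left_lip","right_lip","tee_center","elbow_center","pan_floor","unit","flask","bottle","mug","sieve"]:
    o=[]
    for n in C:
        r=nets.landmark_of(n,t)
        print(t,n,[(np.round(q["pixel"]).tolist(),round(q["p"],2)) for q in r[:3]])
        if r and r[0]["p"]>.5 and n!="wrist": o.append((C[n],r[0]["pixel"]))
    if len(o)>1: X,e=tri(o); print("   ",np.round(X,4),e)
E
```

```text
pics
{'time': 0.0, 'qpos': [1.1023, 0.1047, 0.0964, 1.5639, -0.0, 1.3531], 'tcp_pos': [0.1488, 0.5809, 0.2385], 'tool_rot': [-0.0002, 0.1251, 0.9921, -0.0006], 'force': [0.3651, -0.4961, -0.1766], 'width': 0.0855}
scene [ 1.522 -0.296  0.902]
top [0.363 0.016 1.39 ]
wrist [0.077 0.599 0.373]
left_pivot scene [([339.0, 255.0], 0.68)]
left_pivot top [([310.0, 232.0], 0.7)]
left_pivot wrist []
    [0.5719 0.0056 0.064 ] [array([ 0., -0.]), array([0., 0.])]
right_pivot scene [([292.0, 272.0], 0.65), ([301.0, 284.0], 0.43)]
right_pivot top [([352.0, 232.0], 0.94)]
right_pivot wrist []
    [ 0.5768 -0.12    0.0417] [array([0., 0.]), array([0., 0.])]
left_lip scene [([341.0, 233.0], 0.69), ([291.0, 266.0], 0.45)]
left_lip top [([309.0, 216.0], 0.78)]
left_lip wrist []
    [0.5999 0.0041 0.1569] [array([ 1.5, -0.1]), array([1.3, 0.4])]
right_lip scene [([294.0, 239.0], 0.85), ([338.0, 258.0], 0.32)]
right_lip top [([355.0, 215.0], 0.65)]
right_lip wrist []
    [ 0.605  -0.1161  0.1676] [array([0.1, 0. ]), array([0.1, 0. ])]
tee_center scene [([346.0, 273.0], 0.62)]
tee_center top [([315.0, 2
[... 537 characters left out ...]
024] [array([-0.5,  0. ]), array([-0.4, -0.1])]
flask scene [([430.0, 296.0], 0.69)]
flask top [([241.0, 190.0], 0.68), ([332.0, 234.0], 0.35)]
flask wrist []
    [ 0.7111  0.2148 -0.0074] [array([ 2. , -0.2]), array([1.6, 0.6])]
bottle scene [([482.0, 270.0], 0.85)]
bottle top [([192.0, 207.0], 0.95)]
bottle wrist []
    [ 0.6605  0.3754 -0.0014] [array([-3.3,  0.4]), array([-2.6, -1.2])]
mug scene [([163.0, 266.0], 0.58)]
mug top [([460.0, 290.0], 0.75)]
mug wrist []
    [ 0.4075 -0.4503 -0.0021] [array([-0.9, -0.1]), array([-0.8, -0.1])]
sieve scene [([489.0, 242.0], 0.8)]
sieve top [([156.0, 237.0], 0.88)]
sieve wrist []
    [0.5623 0.4676 0.0018] [array([ 1.3, -0.2]), array([1.1, 0.5])]
```

Run:
```python
import cv2,numpy as np
a=cv2.imread("pics/scene0.png")[190:330,240:400]; b=cv2.imread("pics/top0.png")[180:260,280:390]
a=cv2.resize(a,(640,560),interpolation=2)
cv2.imwrite("pics/a.png",a)
cv2.imwrite("pics/b.png",cv2.resize(b,(770,560),interpolation=2))
```

```text
(no output)
```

View pics/a.png

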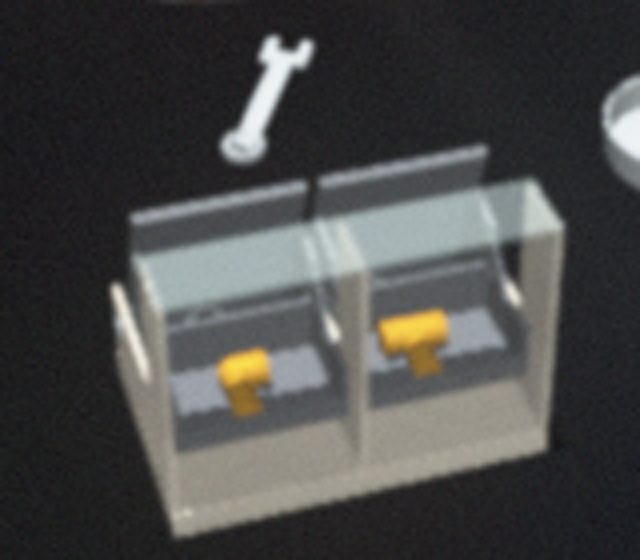

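View pics/b.png

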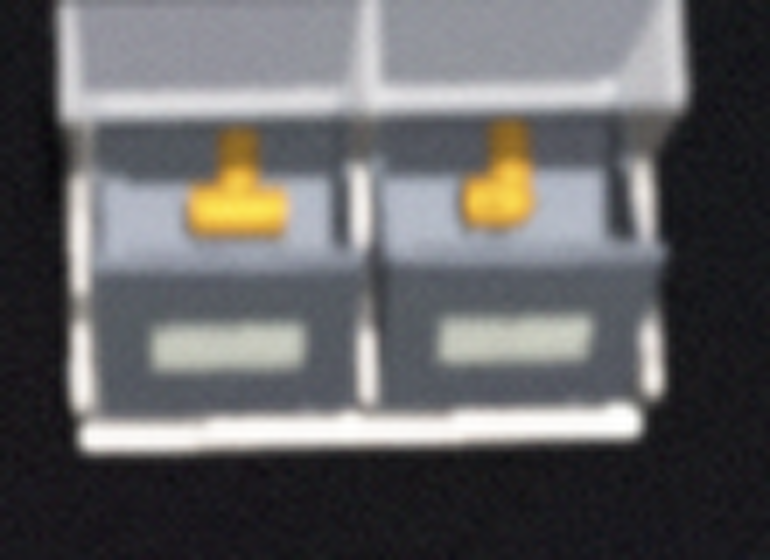

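View pics/scene0.png

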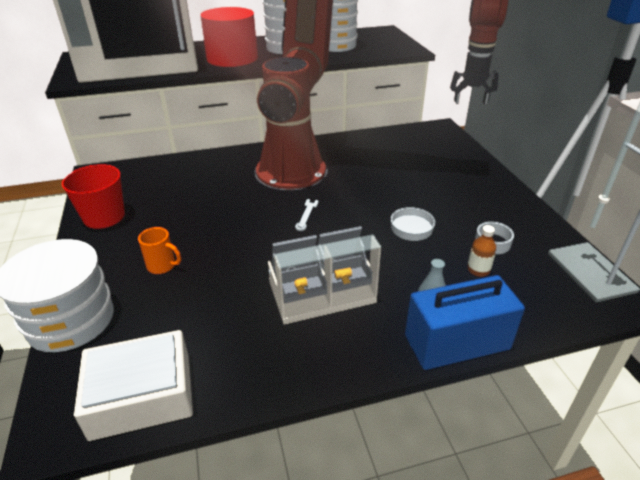

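```bash
cat > fit.py <<'E'
from h import *
from scipy.optimize import least_squares
cs,ct=eyes.camera("scene"),eyes.camera("top")
S=lambda x,y:(240+x/4,190+y/4); T=lambda x,y:(280+x/7,180+y/7)
O=[(cs,S(487,152),(27,112,166)),(cs,S(318,182),(27,4,166)),(cs,S(306,188),(27,-4,166)),(cs,S(131,217),(27,-112,166)),
(ct,T(92,268),(27,112,166)),(ct,T(362,262),(27,4,166)),(ct,T(383,258),(27,-4,166)),(ct,T(665,248),(27,-112,166)),
(ct,T(60,112),(80,120,181)),(ct,T(685,102),(80,-120,181))]
def W(p,X):
    a=p[3];X=np.array(X)/1000;c,s=np.cos(a),np.sin(a)
    return np.array([p[0]+c*X[0]-s*X[1],p[1]+s*X[0]+c*X[1],p[2]+X[2]])
f=lambda p:np.concatenate([proj(c,W(p,X))[0]-q for c,q,X in O])
r=least_squares(f,[.58,-.055,0,0],loss="soft_l1")
print(np.round(r.x,4)); print(np.round(f(r.x).reshape(-1,2),1).tolist())
for n,X in dict(lp=(0,58,60),rp=(0,-58,60),ll=(27,58,166),tee=(57,58,65)).items(): print(n,np.round(W(r.x,X),4),proj(cs,W(r.x,X)).round(),proj(ct,W(r.x,X)).round())
o=[(cs,S(413,333)),(ct,T(238,212))]; X,e=tri(o); print("tee",X.round(4),e)
E
python3 fit.py
```

```text
[ 0.5736 -0.0584 -0.004   0.0298]
[[-0.5, -0.3], [-0.1, 0.2], [-0.3, -0.6], [-0.3, 0.5], [-0.9, -1.0], [0.2, -1.0], [0.2, -0.5], [-0.7, 0.2], [0.2, 1.0], [-0.6, 0.8]]
lp [ 5.718e-01 -5.000e-04  5.600e-02] [[337. 258.]] [[312. 233.]]
rp [ 0.5753 -0.1164  0.056 ] [[294. 267.]] [[351. 232.]]
ll [5.988e-01 3.000e-04 1.620e-01] [[341. 232.]] [[312. 217.]]
tee [0.6288 0.0012 0.061 ] [[344. 270.]] [[311. 213.]]
tee [ 0.6384 -0.0047  0.0611] [array([-0.7,  0. ]), array([-0.5, -0.2])]
```

play_rows --steps '[-1,0,0,-0.01,0,0,-5.4,-1,0,0,-0.01,0,0,-5.4,-1,0,0,-0.01,0,0,-5.3,-1,-0.0229,-0.0297,0,0,0,0,-1,-0.0229,-0.0297,0,0,0,0,-1,-0.0229,-0.0297,0,0,0,0,-1,-0.0229,-0.0297,0,0,0,0,-1,-0.0229,-0.0297,0,0,0,0,-1,-0.0229,-0.0297,0,0,0,0,-1,-0.0229,-0.0297,0,0,0,0]'

```text
time: 2.88
tcp_pos: [0.3162, 0.3768, 0.2695]
tool_rot: [0.0, -0.015, 1.0, 0.0]
force: [1.0, 0.7, -0.4]
width: 0.0005
```

play_rows --steps '[-1,-0.0229,-0.0297,0,0,0,0,-1,-0.0229,-0.0297,0,0,0,0,-1,-0.0229,-0.0297,0,0,0,0,-1,-0.0229,-0.0297,0,0,0,0,-1,-0.0229,-0.0297,0,0,0,0,-1,-0.0229,-0.0297,0,0,0,0,-1,-0.0229,-0.0297,0,0,0,0,-1,-0.0229,-0.0297,0,0,0,0,-1,-0.0229,-0.0297,0,0,0,0,-1,-0.0229,-0.0297,0,0,0,0]'

```text
time: 3.72
tcp_pos: [0.5542, 0.0866, 0.2694]
tool_rot: [0.0, -0.015, 1.0, 0.0]
force: [0.3, 0.7, 0.1]
width: 0.0001
```

play_rows --steps '[-1,-0.0224,-0.0292,0,0,0,0,-1,-0.0224,-0.0292,0,0,0,0,-1,-0.0224,-0.0292,0,0,0,0,-1,0,0,0,0,0,0]'

```text
time: 4.05
tcp_pos: [0.6256, -0.0025, 0.2668]
tool_rot: [-0.001, -0.013, 1.0, -0.0]
force: [-0.1, 1.1, -0.8]
width: 0.0001
```

```bash
cat > ov.py <<'E'
from h import *
P=[.5736,-.0584,-.002,.0298]
def W(X,p=P):
    a=p[3];X=np.array(X)/1000;c,s=np.cos(a),np.sin(a)
    return np.array([p[0]+c*X[0]-s*X[1],p[1]+s*X[0]+c*X[1],p[2]+X[2]])
def draw(c,pts,name):
    c=dict(c,img=c["img"].copy())
    for X in pts:
        u,v=proj(c,W(X))[0]; cv2.circle(c["img"],(int(u),int(v)),3,(255,0,0),1)
    save(c,name)
E
python3 - <<'E'
from ov import *
st(); c=eyes.camera("wrist"); print((-np.array(c["R"]).T@c["t"]).round(3))
draw(c,[(27,112,166),(27,4,166),(27,-4,166),(80,120,181),(80,0,181),(57,58,65)],"w1.png")
E
```

```text
{'time': 4.05, 'qpos': [-0.2121, 0.1948, 0.2463, 1.6236, -0.0012, -0.2377], 'tcp_pos': [0.6256, -0.0025, 0.2668], 'tool_rot': [-0.0007, -0.0128, 0.9999, -0.0004], 'force': [-0.1308, 1.085, -0.7593], 'width': 0.0001}
[ 0.552 -0.005  0.402]
```

View pics/w1.png

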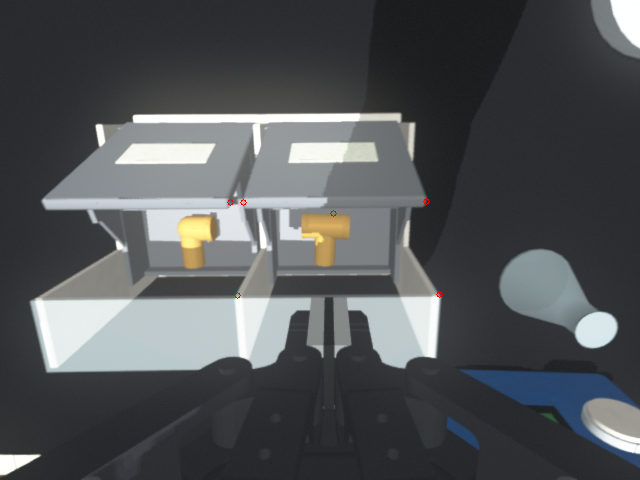

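play_rows --steps '[-1,0,0,0.022,0,0,0,-1,0,0,0.022,0,0,0,-1,0,0,0.022,0,0,0,-1,0,0,0.022,0,0,0,-1,0,0,0.022,0,0,0,-1,0.006,0,0,0,0,0,-1,0.006,0,0,0,0,0,-1,0.006,0,0,0,0,0,-1,0.006,0,0,0,0,0]'

```text
time: 4.85
tcp_pos: [0.5995, 0.0024, 0.1616]
tool_rot: [0.002, -0.015, 1.0, -0.0]
force: [3.0, 1.3, 2.3]
width: -0.0002
```

play_rows --steps '[-1,0.006,0,0.002,0,0,0,-1,0.007,0,0.002,0,0,0,-1,0.008,0,0.002,0,0,0,-1,0.008,0,0.001,0,0,0,-1,0.008,0,0.001,0,0,0,-1,0.008,0,0,0,0,0,-1,0.008,0,0,0,0,0,-1,0.008,0,0,0,0,0,-1,0.008,0,0,0,0,0,-1,0.008,0,0,0,0,0]'

```text
time: 5.68
tcp_pos: [0.5213, -0.0003, 0.1515]
tool_rot: [0.0, -0.015, 1.0, -0.0]
force: [1.7, 0.2, -0.2]
width: -0.0004
```

play_rows --steps '[-1,0.008,0,0,0,0,0,-1,0.008,0,0,0,0,0,-1,0.006,0,0,0,0,0,-1,0,0,0,0,0,0,-1,0,0,0,0,0,0]'

```text
time: 6.1
tcp_pos: [0.4999, -0.0009, 0.1514]
tool_rot: [0.0, -0.015, 1.0, 0.0]
force: [-0.4, -0.1, -0.5]
width: 0.0002
```

Run:
```python
from ov import *
st(); c=eyes.camera("scene"); save(c,"s2.png",(240,190,160,140),4)
print(nets.landmark_of("scene","left_lip")[:2],nets.landmark_of("scene","tee_center")[:2])
```

```text
{'time': 6.1, 'qpos': [-0.2641, -0.2034, -0.3603, 1.4138, 0.0001, -0.2941], 'tcp_pos': [0.4999, -0.0009, 0.1514], 'tool_rot': [0.0, -0.015, 0.9999, 0.0], 'force': [-0.4142, -0.1182, -0.541], 'width': 0.0002}
[{'pixel': [330.5, 217.1], 'p': 0.65}] [{'pixel': [338.1, 249.8], 'p': 0.38}]
```

View pics/s2.png

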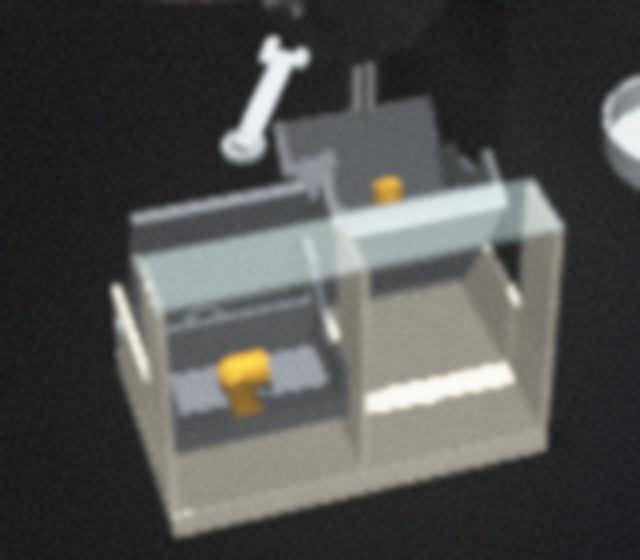

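play_rows --steps '[-1,0,0,-0.025,0,0,0,-1,0,0,-0.025,0,0,0,-1,0,0,-0.025,0,0,0,0.18,0,0,-0.025,0,0,0,0.18,0,0,-0.015,0,0,0,0.18,0,0,0,0,0,0,0.18,0,0,0,0,0,0]'

```text
time: 6.83
tcp_pos: [0.5008, -0.001, 0.2667]
tool_rot: [0.001, -0.015, 1.0, -0.0]
force: [-0.4, 0.1, -0.3]
width: 0.0484
```

Run:
```python
from ov import *
st(); c=eyes.camera("wrist"); save(c,"w2.png"); np.save("c2.npy",c,allow_pickle=True)
print(nets.landmark_of("wrist","tee_center")[:2],nets.search_frame("wrist","tee_center")[:2])
```

```text
{'time': 6.8333, 'qpos': [-0.2639, -0.1919, -0.1409, 1.6206, 0.0001, -0.2942], 'tcp_pos': [0.5008, -0.001, 0.2667], 'tool_rot': [0.0006, -0.0152, 0.9999, -0.0001], 'force': [-0.4119, 0.0558, -0.2554], 'width': 0.0484}
[{'pixel': [313.6, 340.1], 'p': 0.56}] [{'box': [243.4, 217.6, 162.5, 201.4], 'p': 0.59}, {'box': [289.7, 327.9, 57.3, 32.2], 'p': 0.58}]
```

play_rows --steps '[0.18,-0.03,0,0,0,0,0,0.18,-0.03,0,0,0,0,0,0.18,-0.02,0,0,0,0,0,0.18,0,0,0,0,0,0,0.18,0,0,0,0,0,0]'

```text
time: 7.4
tcp_pos: [0.5798, 0.0017, 0.2644]
tool_rot: [-0.002, -0.015, 1.0, 0.0]
force: [-0.5, 0.5, 0.2]
width: 0.0505
```

Run:
```python
from ov import *
st(); c=eyes.camera("wrist"); save(c,"w3.png"); np.save("c3.npy",c,allow_pickle=True)
print(nets.landmark_of("wrist","tee_center")[:2],nets.search_frame("wrist","tee_center")[:2])
a=cv2.imread("pics/w2.png")[100:340,200:440];b=cv2.imread("pics/w3.png")[140:380,200:440]
cv2.imwrite("pics/w23.png",cv2.resize(np.hstack([a,b]),(800,400),interpolation=2))
```

```text
{'time': 7.4, 'qpos': [-0.2225, 0.0537, 0.09, 1.6104, 0.0, -0.2531], 'tcp_pos': [0.5798, 0.0017, 0.2644], 'tool_rot': [-0.0016, -0.0153, 0.9999, 0.0004], 'force': [-0.4942, 0.5025, 0.1986], 'width': 0.0505}
[{'pixel': [317.7, 249.0], 'p': 0.67}] [{'box': [287.7, 232.9, 57.1, 30.1], 'p': 0.77}]
```

View pics/w23.png

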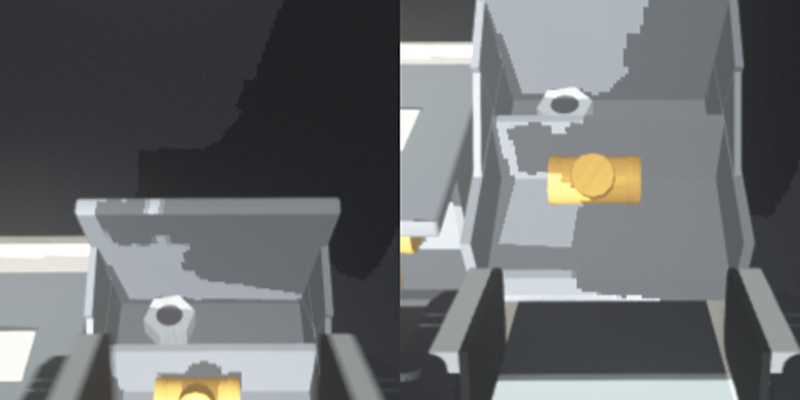

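Run:
```python
from ov import *
from scipy.optimize import brentq
c2=np.load("c2.npy",allow_pickle=True).item();c3=np.load("c3.npy",allow_pickle=True).item()
X,e=tri([(c2,(315,340.5)),(c3,(317,248.5))]); print(X,e, W((24,58,112)))
rk=lambda X:[((X[0]-P[0])*np.cos(P[3])+(X[1]-P[1])*np.sin(P[3])),(-(X[0]-P[0])*np.sin(P[3])+(X[1]-P[1])*np.cos(P[3])),X[2]]
print("rack",np.round(rk(X),4))
X[2]=(X[2]+.112)/2 if abs(X[2]-.112)<.01 else X[2]
X=atz(c3,(317,248.5),.112); print("c at z.112",X.round(4))
o,v=ray(c3,(315.8,245.6))
f=lambda s:np.linalg.norm(o+s*v-X)-.034
s=brentq(f,.1,(X-o)@v); T=o+s*v; print("tip",T.round(4),(T-X).round(4), np.round(rk(T),4))
```

```text
[ 0.59788237 -0.00775267  0.11186073] [array([1.7, 0. ]), array([-1.9, -0. ])] [5.95861200e-01 2.89342896e-04 1.10000000e-01]
rack [0.0258 0.0499 0.1119]
c at z.112 [ 0.5978 -0.0063  0.112 ]
tip [ 0.5858 -0.0066  0.1438] [-0.0121 -0.0002  0.0318] [0.0137 0.0514 0.1438]
```

play_rows --steps '[-0.15,0.0028,-0.0021,0.019,0,0,0,-0.15,0.0028,-0.0021,0.019,0,0,0,-0.15,0.0028,-0.0021,0.019,0,0,0,-0.15,0.0028,-0.0021,0.019,0,0,0,-0.15,0,0,0,0,-6.9,0,-0.15,0,0,0,0,-6.9,0,-0.15,0,0,0,0,-6.9,0,-0.15,0,0,0,0,0,0,-0.15,0,0,0,0,0,0]'

```text
time: 8.3
tcp_pos: [0.5673, -0.007, 0.1909]
tool_rot: [0.148, -0.014, 0.989, 0.002]
force: [0.2, 0.2, 0.7]
width: 0.0362
```

Run:
```python
from ov import *
s=st(); c=eyes.camera("wrist"); save(c,"w4.png",(160,120,320,240),2)
q=s["tool_rot"];R=Ro.from_quat([q[1],q[2],q[3],q[0]])
print("to go, tool axes",R.inv().apply(np.array([.590,-.0066,.1326])-s["tcp_pos"]).round(4),"tool z",R.as_matrix()[:,2].round(3))
print(nets.landmark_of("wrist","tee_center")[:2], proj(c,[[.5978,-.0063,.112],[.5858,-.0066,.1438]]).round(1).tolist())
```

```text
{'time': 8.3, 'qpos': [-0.2928, -0.3876, -0.4733, 1.2034, 0.0929, -0.3082], 'tcp_pos': [0.5673, -0.007, 0.1909], 'tool_rot': [0.1476, -0.0142, 0.9889, 0.0024], 'force': [0.2157, 0.2228, 0.7412], 'width': 0.0362}
to go, tool axes [-0.0046 -0.0002  0.0624] tool z [ 0.292  0.009 -0.956]
[{'pixel': [326.2, 266.1], 'p': 0.95}] [[328.6, 264.6], [328.8, 284.0]]
```

View pics/w4.png

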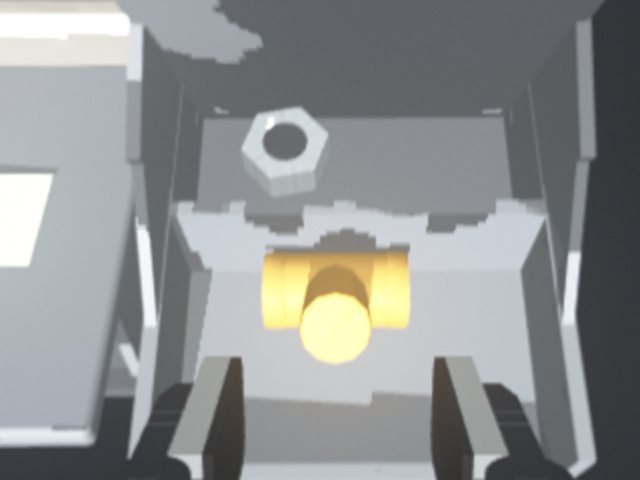

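play_rows --steps '[-0.15,-0.001,0,0.013,0,0,0,-0.15,-0.001,0,0.013,0,0,0,-0.15,-0.001,0,0.013,0,0,0,-0.15,-0.001,0,0.012,0,0,0,-0.15,-0.0006,0,0.01,0,0,0,-0.15,0,0,0,0,0,0,-0.15,0,0,0,0,0,0]'

```text
time: 8.98
tcp_pos: [0.5913, -0.0064, 0.1333]
tool_rot: [0.147, -0.014, 0.989, 0.003]
force: [0.3, 0.8, 0.2]
width: 0.0362
```

play_rows --steps '[-1,0,0,0,0,0,0,-1,0,0,0,0,0,0,-1,0,0,0,0,0,0,-1,0,0,0,0,0,0,-1,0,0,0,0,0,0,-1,0,0,0,0,0,0]'

```text
time: 9.48
tcp_pos: [0.5917, -0.0066, 0.1348]
tool_rot: [0.149, -0.014, 0.989, 0.003]
force: [0.2, 0.1, 5.1]
width: 0.0158
```

play_rows --steps '[-1,0,0,-0.008,0,0,0,-1,0,0,-0.012,0,0,0,-1,0,0,-0.02,0,0,0,-1,0,0,-0.02,0,0,0,-1,0,0,-0.02,0,0,0,-1,0,0,-0.02,0,0,0,-1,0,0,-0.02,0,0,0,-1,0,0,0,0,0,0]'

```text
time: 10.15
tcp_pos: [0.5567, -0.0079, 0.2539]
tool_rot: [0.151, -0.015, 0.988, 0.002]
force: [0.8, -0.2, -0.5]
width: 0.0153
```

Run:
```python
from ov import *
s=st(); c=eyes.camera("wrist"); save(c,"w5.png",(160,120,320,360),1.5)
q=s["tool_rot"];R=Ro.from_quat([q[1],q[2],q[3],q[0]])
print(R.as_matrix().round(3).tolist(), nets.landmark_of("wrist","tee_center")[:2])
```

```text
{'time': 10.15, 'qpos': [-0.302, -0.4192, -0.3844, 1.3186, 0.0963, -0.3175], 'tcp_pos': [0.5567, -0.0079, 0.2539], 'tool_rot': [0.1506, -0.0145, 0.9885, 0.0018], 'force': [0.8199, -0.2163, -0.4751], 'width': 0.0153}
[[-0.954, -0.029, 0.298], [-0.028, 1.0, 0.008], [-0.298, -0.001, -0.955]] [{'pixel': [325.1, 295.0], 'p': 0.92}]
```

View pics/w5.png

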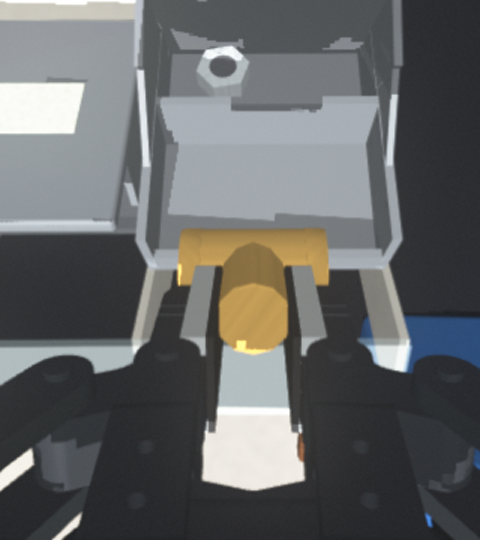

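play_rows --steps '[-1,0,0,-0.01,0,5.8,0,-1,0,0,-0.01,0,5.8,0,-1,0,0,0,0,5.7,0,-1,0.01,0.025,0,0,0,0,-1,0.0115,0.029,0,0,0,0,-1,0.0115,0.029,0,0,0,0,-1,0.0115,0.029,0,0,0,0,-1,0.0115,0.029,0,0,0,0,-1,0.0115,0.029,0,0,0,0,-1,0.0115,0.029,0,0,0,0]'

```text
time: 11.08
tcp_pos: [0.4652, 0.1901, 0.2669]
tool_rot: [-0.004, -0.015, 1.0, 0.0]
force: [1.1, 0.1, -1.9]
width: 0.0156
```

play_rows --steps '[-1,0.0115,0.029,0,0,0,0,-1,0.0115,0.029,0,0,0,0,-1,0.0115,0.029,0,0,0,0,-1,0,0,0.03,0,0,0,-1,0,0,0.03,0,0,0,-1,0,0,0.03,0,0,0,-1,0,0,0,0,0,0]'

```text
time: 11.67
tcp_pos: [0.4251, 0.274, 0.1713]
tool_rot: [-0.008, -0.015, 1.0, -0.001]
force: [0.0, -0.6, -2.5]
width: 0.0154
```

Run:
```python
from ov import *
s=st(); c=eyes.camera("wrist"); save(c,"w6.png")
q=s["tool_rot"];R=Ro.from_quat([q[1],q[2],q[3],q[0]])
print(R.as_matrix()[:,2].round(3).tolist())
c2=eyes.camera("top")
for n,cc in(("wrist",c),("top",c2)):
    for q in nets.landmark_of(n,"pan_floor")[:2]: print(n,q,atz(cc,q["pixel"],.004).round(4))
    for q in nets.search_frame(n,"pan_floor")[:2]: print(n,q)
c=dict(c,img=c["img"].copy())
for a in np.linspace(0,2*np.pi,24,endpoint=False):
    u=proj(c,[.434+.0615*np.cos(a),.276+.0615*np.sin(a),.03])[0]; cv2.circle(c["img"],tuple(int(x) for x in u),3,(255,0,0),1)
save(c,"w6.png")
```

```text
{'time': 11.6667, 'qpos': [0.3118, -0.1683, -0.2931, 1.4615, 0.0025, 0.2818], 'tcp_pos': [0.4251, 0.274, 0.1713], 'tool_rot': [-0.0078, -0.015, 0.9999, -0.0011], 'force': [0.0349, -0.6431, -2.5441], 'width': 0.0154}
[-0.016, -0.002, -1.0]
wrist {'pixel': [331.7, 233.5], 'p': 0.64} [0.4333 0.2762 0.004 ]
wrist {'box': [243.5, 147.6, 180.0, 163.0], 'p': 0.92}
wrist {'box': [280.3, 270.9, 96.9, 84.8], 'p': 0.27}
top {'pixel': [217.4, 282.2], 'p': 0.68} [0.4275 0.281  0.004 ]
top {'box': [199.7, 258.9, 40.1, 44.7], 'p': 0.74}
```

View pics/w6.png

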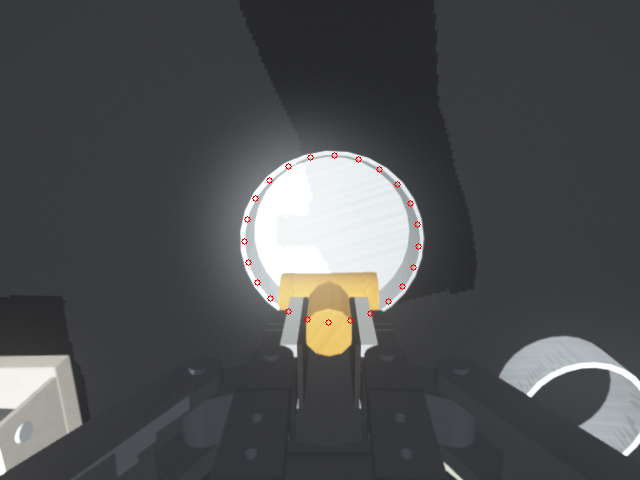

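play_rows --steps '[-1,-0.0045,0.001,0.025,0,0,0,-1,-0.0045,0.001,0.025,0,0,0,-1,0,0,0.025,0,0,0,-1,0,0,0.02,0,0,0,-1,0,0,0.015,0,0,0,-1,0,0,0.008,0,0,0,-1,0,0,0,0,0,0,-1,0,0,0,0,0,0]'

```text
time: 12.63
tcp_pos: [0.4379, 0.2774, 0.0619]
tool_rot: [-0.002, -0.015, 1.0, 0.001]
force: [-0.2, 1.0, -0.7]
width: 0.016
```

play_rows --steps '[-1,0,0,0.006,0,0,0,-1,0,0,0.005,0,0,0,-1,0,0,0.004,0,0,0,-1,0,0,0.003,0,0,0,-1,0,0,0,0,0,0]'

```text
time: 13.05
tcp_pos: [0.4368, 0.2771, 0.0421]
tool_rot: [-0.003, -0.015, 1.0, 0.0]
force: [0.4, 0.1, -0.6]
width: 0.0152
```

play_rows --steps '[-0.5,0,0,0,0,0,0,-0.3,0,0,0,0,0,0,0,0,0,0,0,0,0,0,0,0,0,0,0,0,0,0,0,0,0,0,0,0,0,0,-0.01,0,0,0,0,0,0,-0.03,0,0,0,0,0,0,-0.04,0,0,0,0,0,0,-0.04,0,0,0,0,0,0,-0.04,0,0,0]'

```text
time: 13.88
tcp_pos: [0.4376, 0.277, 0.2054]
tool_rot: [-0.002, -0.015, 1.0, 0.001]
force: [0.6, 0.0, 0.2]
width: 0.0427
```

Run:
```python
from ov import *
s=st(); c=eyes.camera("wrist"); save(c,"w7.png",(160,100,320,320),1.5)
for q in nets.landmark_of("wrist","tee_center")[:2]: print(q,atz(c,q["pixel"],.015).round(4))
```

```text
{'time': 13.8833, 'qpos': [0.3098, -0.1466, -0.2116, 1.5101, 0.0026, 0.2805], 'tcp_pos': [0.4376, 0.277, 0.2054], 'tool_rot': [-0.0025, -0.0147, 0.9999, 0.0006], 'force': [0.5838, 0.0345, 0.2462], 'width': 0.0427}
{'pixel': [325.5, 212.3], 'p': 0.83} [0.436  0.2746 0.015 ]
```

View pics/w7.png

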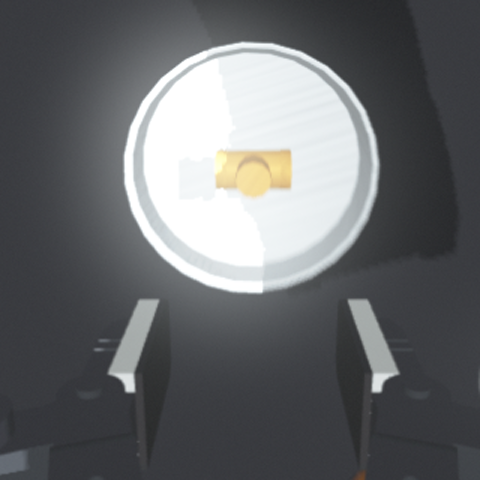

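play_rows --steps '[-1,-0.0016,-0.0313,0,0,0,0,-1,-0.0016,-0.0313,0,0,0,0,-1,-0.0016,-0.0313,0,0,0,0,-1,-0.0016,-0.0313,0,0,0,0,-1,-0.0016,-0.0313,0,0,0,0,-1,-0.0016,-0.0313,0,0,0,0,-1,-0.0016,-0.0313,0,0,0,0,-1,-0.0016,-0.0313,0,0,0,0,-1,-0.0016,-0.0313,0,0,0,0,-1,0,0,0,0,0,0]'

```text
time: 14.82
tcp_pos: [0.461, -0.0084, 0.2028]
tool_rot: [-0.002, -0.013, 1.0, -0.0]
force: [-0.3, 0.7, -0.2]
width: -0.0001
```

play_rows --steps '[-1,0,0,0.03,0,0,0,-1,0,0,0.03,0,0,0,-1,0,0,0.02,0,0,0,-1,0,0,0,0,0,0,-1,-0.006,0.001,0,0,0,0,-1,-0.006,0.001,0,0,0,0,-1,-0.007,0.001,0,0,0,0,-1,-0.008,0.001,0,0,0,0]'

```text
time: 15.48
tcp_pos: [0.4868, 0.0007, 0.1244]
tool_rot: [-0.004, -0.015, 1.0, -0.0]
force: [-15.1, -1.5, 12.1]
width: 0.0
```

play_rows --steps '[-1,0,0,-0.004,0,0,0,-1,-0.003,0,-0.004,0,0,0,-1,-0.004,0,-0.004,0,0,0,-1,-0.0045,0,-0.0035,0,0,0,-1,-0.0045,0,-0.0035,0,0,0,-1,-0.005,0,-0.003,0,0,0]'

```text
time: 15.98
tcp_pos: [0.5089, 0.0014, 0.1447]
tool_rot: [-0.002, -0.015, 1.0, 0.001]
force: [-1.5, 1.2, -1.3]
width: 0.0001
```

play_rows --steps '[-1,-0.0052,0,-0.0024,0,0,0,-1,-0.0052,0,-0.0024,0,0,0,-1,-0.0054,0,-0.0019,0,0,0,-1,-0.0054,0,-0.0019,0,0,0,-1,-0.0056,0,-0.0012,0,0,0,-1,-0.0056,0,-0.0012,0,0,0,-1,-0.0057,0,-0.0006,0,0,0,-1,-0.0057,0,-0.0006,0,0,0,-1,-0.005,0,0,0,0,0]'

```text
time: 16.73
tcp_pos: [0.5578, 0.0028, 0.1561]
tool_rot: [-0.003, -0.015, 1.0, 0.001]
force: [-1.6, -1.1, 0.7]
width: 0.0002
```

play_rows --steps '[-1,-0.005,0,0,0,0,0,-1,-0.005,0,0,0,0,0,-1,-0.004,0,0,0,0,0,-1,-0.002,0,0,0,0,0,-1,0,0,0,0,0,0]'

```text
time: 17.15
tcp_pos: [0.5734, 0.0033, 0.1558]
tool_rot: [-0.003, -0.015, 1.0, 0.001]
force: [0.2, 0.0, 0.2]
width: 0.0003
```

play_rows --steps '[-1,-0.002,0,0,0,0,0,-1,-0.002,0,0,0,0,0,-1,-0.001,0,0,0,0,0,-1,0,0,0,0,0,0]'

```text
time: 17.48
tcp_pos: [0.578, 0.0034, 0.156]
tool_rot: [-0.003, -0.015, 1.0, 0.001]
force: [-0.3, -0.3, 0.8]
width: 0.0003
```

play_rows --steps '[-1,-0.0015,0,0,0,0,0,-1,-0.0015,0,0,0,0,0,-1,0,0,0,0,0,0]'

```text
time: 17.73
tcp_pos: [0.5786, 0.0035, 0.1558]
tool_rot: [-0.005, -0.015, 1.0, 0.0]
force: [-15.2, -1.3, 6.8]
width: -0.0001
```

Run:
```python
from ov import *
st(); c=eyes.camera("scene"); save(c,"s8.png",(240,190,160,140),4)
for t in("left_lip","right_lip","elbow_center","tee_center"): print(t,nets.landmark_of("scene",t)[:2])
print(proj(c,[W((27,112,166)),W((27,4,166)),W((27,58,166))]).round(1).tolist())
```

```text
{'time': 17.7333, 'qpos': [-0.2189, 0.0533, -0.1073, 1.4208, -0.0019, -0.2481], 'tcp_pos': [0.5786, 0.0035, 0.1558], 'tool_rot': [-0.0054, -0.0146, 0.9999, 0.0003], 'force': [-15.1935, -1.3387, 6.779], 'width': -0.0001}
left_lip [{'pixel': [340.8, 232.4], 'p': 0.78}]
right_lip [{'pixel': [296.2, 238.4], 'p': 0.64}]
elbow_center [{'pixel': [300.6, 280.2], 'p': 0.42}]
tee_center [{'pixel': [414.4, 227.2], 'p': 0.65}]
[[361.3, 227.1], [319.4, 235.1], [340.6, 231.0]]
```

View pics/s8.png

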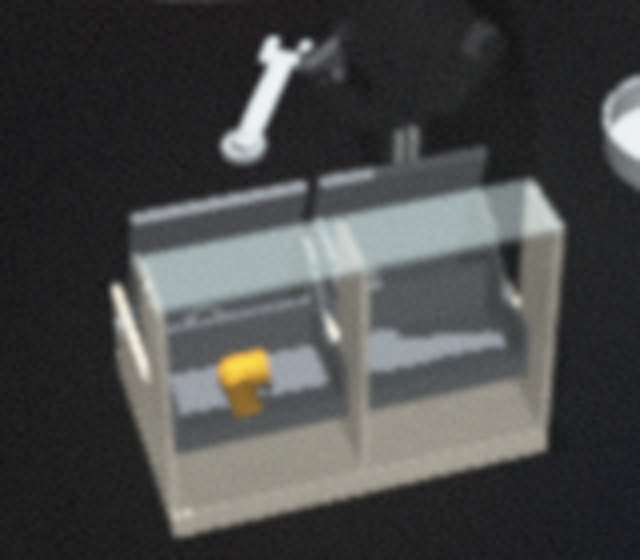

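play_rows --steps '[-1,0.005,0,0,0,0,0,-1,0.015,0,0,0,0,0,-1,0.03,0,0,0,0,0,-1,0.03,0,-0.01,0,0,0,-1,0,0,-0.04,0,0,0,-1,0,0,-0.04,0,0,0,-1,0,0,-0.02,0,0,0,-1,0,0,0,0,0,0,-1,0,0,0,0,0,0]'

```text
time: 18.73
tcp_pos: [0.5025, 0.0009, 0.2679]
tool_rot: [-0.001, -0.015, 1.0, 0.0]
force: [-0.3, -0.2, -0.1]
width: 0.0
```

Run:
```python
from ov import *
st(); c=eyes.camera("scene"); w=eyes.camera("wrist"); t=eyes.camera("top")
a=cv2.resize(c["img"][190:330,240:440],(560,392)); b=cv2.resize(w["img"],(240,180)); d=cv2.resize(t["img"][250:310,190:250],(240,212))
cv2.imwrite("pics/f.png",np.hstack([a,np.vstack([b,d])])[:,:,::-1])
for n in("left_lip","right_lip","elbow_center","tee_center","flask","bottle","mug","sieve"): print(n,nets.landmark_of("scene",n)[:1],nets.landmark_of("top",n)[:1])
```

```text
{'time': 18.7333, 'qpos': [-0.2589, -0.1821, -0.1301, 1.6248, -0.0003, -0.2883], 'tcp_pos': [0.5025, 0.0009, 0.2679], 'tool_rot': [-0.001, -0.0147, 0.9999, 0.0001], 'force': [-0.3178, -0.2171, -0.0621], 'width': 0.0}
left_lip [{'pixel': [341.3, 228.9], 'p': 0.81}] [{'pixel': [219.0, 280.3], 'p': 0.25}]
right_lip [{'pixel': [295.1, 241.5], 'p': 0.95}] [{'pixel': [355.3, 217.3], 'p': 0.9}]
elbow_center [{'pixel': [299.0, 283.7], 'p': 0.63}] [{'pixel': [191.4, 207.1], 'p': 0.27}]
tee_center [{'pixel': [412.0, 223.6], 'p': 0.63}] [{'pixel': [218.4, 278.9], 'p': 0.5}]
flask [{'pixel': [429.4, 296.4], 'p': 0.93}] [{'pixel': [241.6, 191.2], 'p': 0.85}]
bottle [{'pixel': [480.8, 267.8], 'p': 0.86}] [{'pixel': [190.6, 209.0], 'p': 0.73}]
mug [{'pixel': [161.5, 262.8], 'p': 0.95}] [{'pixel': [458.7, 291.0], 'p': 0.71}]
sieve [{'pixel': [487.8, 242.2], 'p': 0.97}] [{'pixel': [155.6, 235.0], 'p': 0.7}]
```

View pics/f.png

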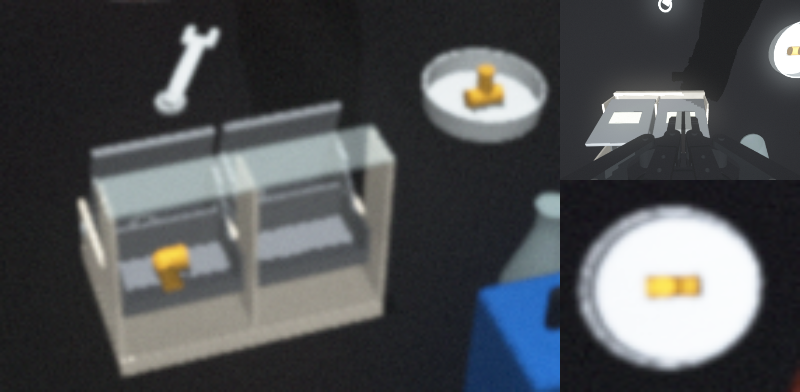

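Both bins are shut, the tee stands at rest in the middle of the pan, the elbow is still in the right bin, and the bystanders haven't moved. I'm handing in.

```bash
python3 -c "
from cell import bot; print(bot.finish_job())"
```

```text
the job is handed in; nothing more can be done
None
```

The tee is in the sieve pan and both bins are shut. I handed the job in at about 19 s of the 72 s allowed; the hand-in gives no verdict.

**What I did:** The tee was in the left bin. I hooked the lip with the closed gripper and tipped the bin forward. Then I pinched the tee's upright branch across y and set it in the pan. Finally I pushed the lip back along its arc until it met a firm stop at about 15 N.

**Last checks:**
- **Tee:** it stands upright and at rest near the pan's middle; the wrist camera put it within about 3 mm of centre just after release.
- **Bins:** both panels look shut, and the left lip is back at its starting pixel to within about 4 px.
- **Elbow:** it is still in the right bin at its starting pixel, to within about 2 px.
- **Bystanders:** the flask, bottle, mug and sieve ring show the same pixels as at the start, to within about 3 px.
- **Robot:** it is clear of everything, with about 0 N on the tool.

**What disagreed:**
- Gripping the tee, the fingers read about 15.5 mm instead of 18 mm, but the grip held.
- The first straight push on the lip jammed by friction at about 15 N sideways and 12 N upward, until I followed the arc.
- In the last top view the networks placed the left lip and elbow wrongly, at low confidence (about 0.25). I relied on the scene camera and the pictures instead.

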